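# Make up two lamp repair kits

### The job

Make up two lamp kits from the loose parts on the bench: the green tray gets the white globe, the silver driver block and the finned heat sink, and the blue tray gets the amber globe and the black driver block. In each tray the globe stands upright in the end bay with the black patch, the driver lies flat in the middle bay with its length parallel to the dividers, and the heat sink, fins up, goes in the plain end bay (which stays empty in the blue tray). Every part rests flat on its bay's floor, and the red globe, the steel ring and the white junction box stay where they are.

Things in the scene. Friction and masses are not known exactly. Their poses are not given: they have to be found in the camera images.
- globe_white_c (a point): White globe, an opaque upright cylinder 60 mm in diameter with a domed top and a thin grey collar at its foot, 62 mm tall in all, the sides straight up to 44 mm, about 120 g; the point is on its axis half-way up (31 mm above its underside); its z axis points up
- globe_amber_c (a point): Amber (yellow-orange) globe, an opaque upright cylinder 60 mm in diameter with a domed top and a thin grey collar at its foot, 62 mm tall in all, the sides straight up to 44 mm, about 120 g; the point is on its axis half-way up (31 mm above its underside); its z axis points up
- driver_silver_c (a point): Silver-grey driver block (lamp power supply), 70 mm long (its x) by 42 mm wide (its y) by 44 mm tall, about 200 g, lying flat, with a pale label panel on top; brass screws on top and a rubber gland 6 mm long on each end (look only); the point is its centre, 22 mm above its underside; z points up
- driver_black_c (a point): Black driver block (lamp power supply), 70 mm long (its x) by 42 mm wide (its y) by 44 mm tall, about 200 g, lying flat, with a grey panel on top; brass screws on top and a rubber gland 6 mm long on each end (look only); the point is its centre, 22 mm above its underside; z points up
- heat_sink_c (a point): Aluminium heat sink, 60 mm along its fins (its x) by 56 mm across them (its y) by 44 mm tall, about 220 g: a base plate with seven upright fins; grip it across the outer fins (along its y, 56 mm); the point is its centre, 22 mm above its underside; z points up, as the fins do
- tray_green: Green tray, fixed, 100 (x) by 256 (y) by 12 mm high; origin at the centre of its underside, z up. Floor 4 mm thick; rim and dividers 4 mm thick, 8 mm above the floor. Three bays along y, each 92 mm in x: at y = +82 mm (84 mm wide in y, black patch on the floor), y = 0 (72 mm wide), y = -82 mm (84 mm wide, plain). Parts gripped above their middle keep the fingertips over the dividers
- tray_blue: Blue tray, fixed, 100 (x) by 256 (y) by 12 mm high; origin at the centre of its underside, z up. Floor 4 mm thick; rim and dividers 4 mm thick, 8 mm above the floor. Three bays along y, each 92 mm in x: at y = +82 mm (84 mm wide in y, black patch on the floor), y = 0 (72 mm wide), y = -82 mm (84 mm wide, plain). Parts gripped above their middle keep the fingertips over the dividers
- globe_red_c (a point): Red globe, an opaque upright cylinder 60 mm in diameter with a domed top and a thin grey collar at its foot, 62 mm tall in all, the sides straight up to 44 mm, about 120 g; the point is on its axis half-way up (31 mm above its underside); its z axis points up. Not wanted in a kit: it stays where it is
- trim_ring_c (a point): Steel trim ring lying flat, 64 mm outside and 44 mm inside diameter, 22 mm tall; the point is on its axis half-way up. Not wanted in a kit: it stays where it is
- junction_box_c (a point): White square junction box, 56 by 56 by 36 mm tall, with a grey disc and four brass screws on top; the point is its centre. Not wanted in a kit: it stays where it is
There are look-alikes about, which are no part of the job. What is shaped like the part that bears driver_silver_c but pink or purple is not meant.

How it is judged:
At the end, for the whole second after the job is handed in: Each part in its own bay of its own tray: centre within 22 mm of the bay centre along each tray axis, on the floor (4 mm), upright (0.12 rad), drivers along the dividers (0.4 rad), released and at rest; red globe, ring and junction box within 25 mm of their starts (x of globe_white_c in the frame of tray_green between -0.022 and 0.022 m and y of globe_white_c in the frame of tray_green between 0.06 and 0.104 m and z of globe_white_c in the frame of tray_green between 0.031 and 0.039 m and angle between each of globe_white_c, driver_silver_c, heat_sink_c, globe_amber_c, driver_black_c's own z axis and vertical below 0.12 rad and linear speed of each of globe_white, driver_silver, heat_sink, globe_amber, driver_black below 0.02 m/s and contact force between the fingers and globe_white below 0.1 N and x of driver_silver_c in the frame of tray_green between -0.022 and 0.022 m and y of driver_silver_c in the frame of tray_green between -0.022 and 0.022 m and z of driver_silver_c in the frame of tray_green between 0.022 and 0.03 m and angle between the x axis of driver_silver_c and the x axis of tray_green, either way round below 0.4 rad and contact force between the fingers and driver_silver below 0.1 N and x of heat_sink_c in the frame of tray_green between -0.022 and 0.022 m and y of heat_sink_c in the frame of tray_green between -0.104 and -0.06 m and z of heat_sink_c in the frame of tray_green between 0.022 and 0.03 m and contact force between the fingers and heat_sink below 0.1 N and x of globe_amber_c in the frame of tray_blue between -0.022 and 0.022 m and y of globe_amber_c in the frame of tray_blue between 0.06 and 0.104 m and z of globe_amber_c in the frame of tray_blue between 0.031 and 0.039 m and contact force between the fingers and globe_amber below 0.1 N and x of driver_black_c in the frame of tray_blue between -0.022 and 0.022 m and y of driver_black_c in the frame of tray_blue between -0.022 and 0.022 m and z of driver_black_c in the frame of tray_blue between 0.022 and 0.03 m and angle between the x axis of driver_black_c and the x axis of tray_blue, either way round below 0.4 rad and contact force between the fingers and driver_black below 0.1 N and distance of each of globe_red_c, trim_ring_c, junction_box_c from where it was at the start of the episode below 0.025 m); the robot touches nothing.
It fails at once if the red globe is pushed or carried from its place (more than 30 mm) (distance of globe_red_c from where it was at the start of the episode above 0.03 m).
It fails at once if the steel trim ring is pushed or carried from its place (more than 30 mm) (distance of trim_ring_c from where it was at the start of the episode above 0.03 m).
It fails at once if the white junction box is pushed or carried from its place (more than 30 mm) (distance of junction_box_c from where it was at the start of the episode above 0.03 m).
It also fails if it takes over 125 s, if anything falls off the work surface, if the arm or the gripper's body presses on something with over 40 N, if the wrist force passes 120 N, or if a joint passes its speed limit or range.

### The arm

A 6-joint arm with a two-finger parallel gripper is mounted at the origin on the work surface. World frame = base frame: x ahead of the robot, y to its left, z up, the work surface at z = 0. Lengths are in m, angles in rad, forces in N, time in s.
With the tool pointing down it reaches from about 0.325 to 0.9 m from the base axis. Payload 6.1 kg.
Tool frame: the origin (TCP) lies at the very end of the fingers, on their centre line; the grasp point (between the pads) lies 19 mm behind it (ctrl.grip_point_offset is the z of the grasp point in the tool frame, in m); z points along the fingers, x is the direction in which the jaws open and shut, and the axes are right-handed (so a half turn about z gives the same grasp; the last joint's range is limited). The gripper opens to 85 mm and grips with 20 to 120 N. Pads are 22 mm wide; open, the fingers measure 114 mm over their backs; the gripper's body (76 mm by 85 mm) begins 54 mm behind the grasp point. The pads swing forward as they close: fully open they stand 13 mm farther back than shut.
Start: joints at [-1.241, 0.22, 1.526, -0, 1.395, -0.126], TCP at [0.275, -0.561, 0.231] pointing down, gripper open.
Joint ranges: [-2.98, 2.98], [-0.91, 2.08], [0.09, 2.57], [-1.24, 4.39], [0.2, 2.65], [-2.68, 2.68]. Speed limits (rad/s): [2.57, 2.57, 3.01, 3.14, 3.14, 3.14].

### API

Orientations are given as a unit quaternion [x, y, z, w].
In Python, from bench import ctrl gives the robot as it stands. Calls block until the motion is done:
- ctrl.move_to(position, orientation): joint-space move of the TCP to a pose.
- ctrl.line_to(position, rotation=None, speed=0.15): straight line of the TCP; rotation=None keeps the orientation; speed is the mean speed in m/s.
- ctrl.set_joints(angles): joint-space move.
- ctrl.let_go() and ctrl.clamp(force=None): open the fingers fully, or close them until they stop; force is the grip in N (None keeps the last).
- ctrl.dwell(seconds).
- ctrl.solve_ik(position, orientation): joint angles nearest the present ones, or None.
- ctrl.snapshot(name): name is "scene" or "top"; returns a dict with "image" (420x560x3 uint8, red, green, blue), "K" (3x3 intrinsics, pixels), "distortion" ([k1, k2, p1, p2, k3] as OpenCV has them; the pictures are not rectified), "world_to_cam" (4x4, takes a point from world to camera coordinates). Camera axes: x right, y down, z forward; pixel columns grow to the right and rows downward; lengths in m; the calibration is good to about 2 mm. A picture is of the moment at which its call begins. There is no depth.
A pose or a line that the arm cannot do raises ctrl.PlanningError and nothing moves.
- ctrl.sign_off(): hands the job in, once; it reports no verdict.
Readings, each from a call of its own:
- ctrl.read_t(): time.
- ctrl.read_joint_pos(): joint angles.
- ctrl.read_joint_velocities(): joint speeds.
- ctrl.read_joint_efforts(): joint torques, N m.
- ctrl.read_position(): TCP position.
- ctrl.read_tcp_rot(): TCP orientation.
- ctrl.read_ft_force(): force on the tool from outside, world axes, zero at the start.
- ctrl.read_torque(): the same for the moment, N m.
- ctrl.read_gripper_width(): opening from 0.0 (shut) to 1.0 (fully open).
Only numpy, scipy, OpenCV 4.12 (cv2) and the standard library are available. Lean on these libraries where they do the work, as an engineer would, in place of code of your own. Each camera call takes 0.05 s, during which the arm holds its last target.

## Working session

There is one attempt and no reset: what is moved stays moved. The work goes in short steps, each a Python script; the robot and the scene stay as the last script left them, time stands still between calls to the robot, and variables do not carry over. Pictures are saved under pics/ and viewed, and the job is handed in when it is done.

```bash
ls; mkdir -p pics; python3 - <<'E'
from bench import ctrl
import cv2,json,numpy as np
for n in("scene","top"):
    s=ctrl.snapshot(n); cv2.imwrite(f"pics/{n}0.png",s["image"][:,:,::-1])
    print(n,np.round(s["K"],1).tolist(),s["distortion"],np.round(s["world_to_cam"],3).tolist())
print(ctrl.read_t(),ctrl.read_tcp_rot(),ctrl.grip_point_offset)
E
```

```text
pics
scene [[490.1, 0.0, 288.5], [0.0, 490.1, 204.6], [0.0, 0.0, 1.0]] [0.02658768 0.         0.         0.         0.        ] [[-0.414, 0.91, 0.008, 0.148], [0.711, 0.329, -0.621, -0.371], [-0.568, -0.251, -0.784, 1.636], [0.0, 0.0, 0.0, 1.0]]
top [[514.6, 0.0, 281.8], [0.0, 514.6, 210.0], [0.0, 0.0, 1.0]] [-0.18342619  0.          0.          0.          0.        ] [[0.025, -1.0, -0.006, 0.068], [-0.995, -0.024, -0.101, 0.529], [0.101, 0.009, -0.995, 1.612], [0.0, 0.0, 0.0, 1.0]]
0.1 [ 8.48581288e-01 -5.29064300e-01 -6.76604044e-04 -5.52526824e-04] -0.0187
```

View pics/scene0.png

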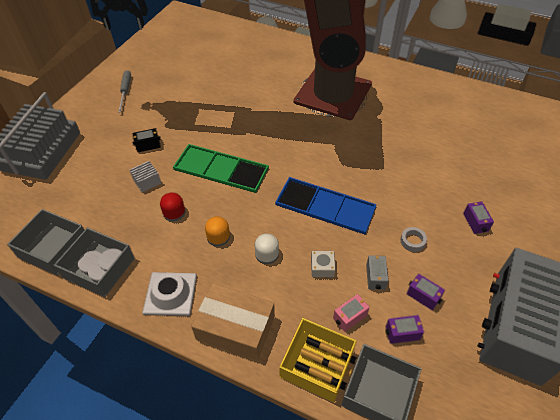

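View pics/top0.png

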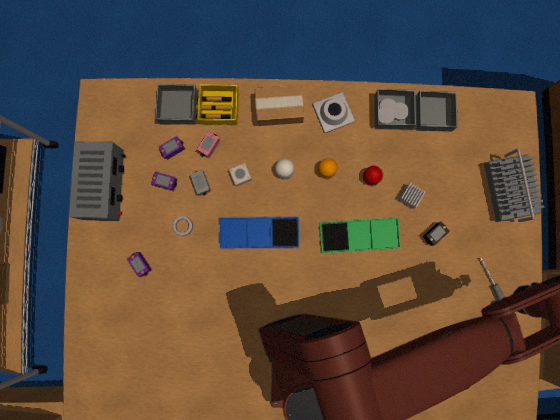

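The two views show the trays in the middle. In the top view the green tray is at (360,236) with its black patch on the left, and the blue tray is at (259,232) with its patch on the right. Other parts in the top view:

| Part | Pixel |
|---|---|
| Silver driver | (201,182) |
| Black driver | (435,233) |
| Heat sink | (411,195) |
| White globe | (285,168) |
| Amber globe | (328,168) |
| Red globe | (373,175) |
| Junction box | (240,174) |
| Ring | (182,226) |

Next I'll enlarge the crops to measure them.

```bash
cat > h.py <<'E'
import cv2,numpy as np
def ray(s,uv):
    p=cv2.undistortPoints(np.array(uv,float).reshape(-1,1,2),np.array(s["K"]),np.array(s["distortion"])).reshape(-1,2)
    W=np.array(s["world_to_cam"]);R=W[:3,:3];t=W[:3,3]
    d=np.c_[p,np.ones(len(p))]@R
    return -R.T@t,d
def toplane(s,uv,z):
    c,d=ray(s,uv); return (c+d*((z-c[2])/d[:,2])[:,None])
def tri(s1,u1,s2,u2):
    c1,d1=ray(s1,u1);c2,d2=ray(s2,u2);out=[]
    for a,b in zip(d1,d2):
        A=np.zeros((3,3));r=np.zeros(3)
        for c,d in((c1,a),(c2,b)):
            d=d/np.linalg.norm(d);P=np.eye(3)-np.outer(d,d);A+=P;r+=P@c
        out.append(np.linalg.solve(A,r))
    return np.array(out)
def proj(s,X):
    W=np.array(s["world_to_cam"]);r,_=cv2.Rodrigues(W[:3,:3])
    return cv2.projectPoints(np.array(X,float).reshape(-1,1,3),r,W[:3,3],np.array(s["K"]),np.array(s["distortion"]))[0].reshape(-1,2)
E
python3 - <<'E'
import cv2
t=cv2.imread('pics/top0.png');s=cv2.imread('pics/scene0.png')
cv2.imwrite('pics/a.png',cv2.resize(t[120:270,150:310],None,fx=5,fy=4*1.25*.8,interpolation=cv2.INTER_CUBIC)[:600])
cv2.imwrite('pics/t1.png',cv2.resize(t[150:260,120:280],None,fx=5,fy=5,interpolation=cv2.INTER_CUBIC))
cv2.imwrite('pics/t2.png',cv2.resize(t[150:260,300:460],None,fx=5,fy=5,interpolation=cv2.INTER_CUBIC))
cv2.imwrite('pics/s1.png',cv2.resize(s[120:240,120:280],None,fx=5,fy=5,interpolation=cv2.INTER_CUBIC))
cv2.imwrite('pics/s2.png',cv2.resize(s[200:320,290:450],None,fx=5,fy=5,interpolation=cv2.INTER_CUBIC))
E
```

```text
(no output)
```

View pics/t1.png

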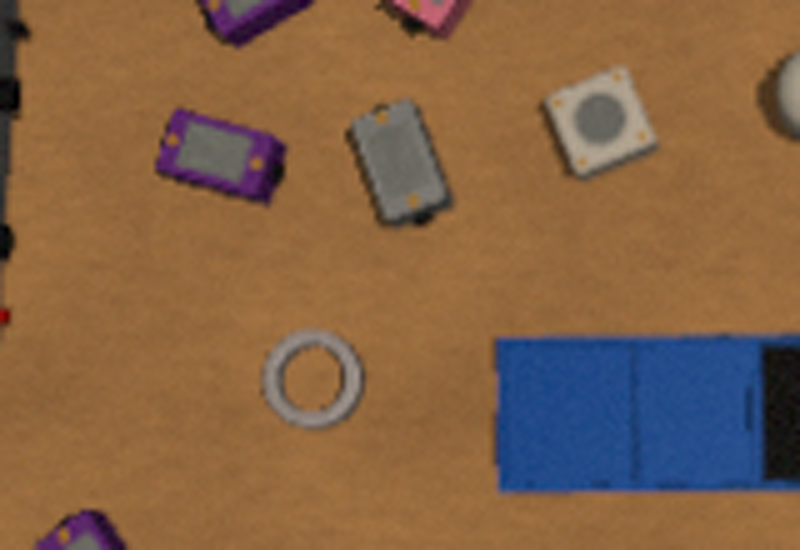

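View pics/t2.png

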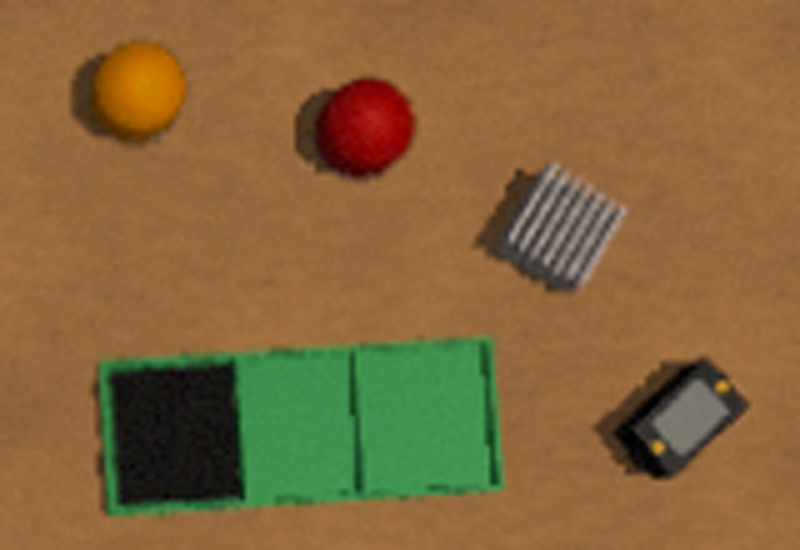

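View pics/s1.png

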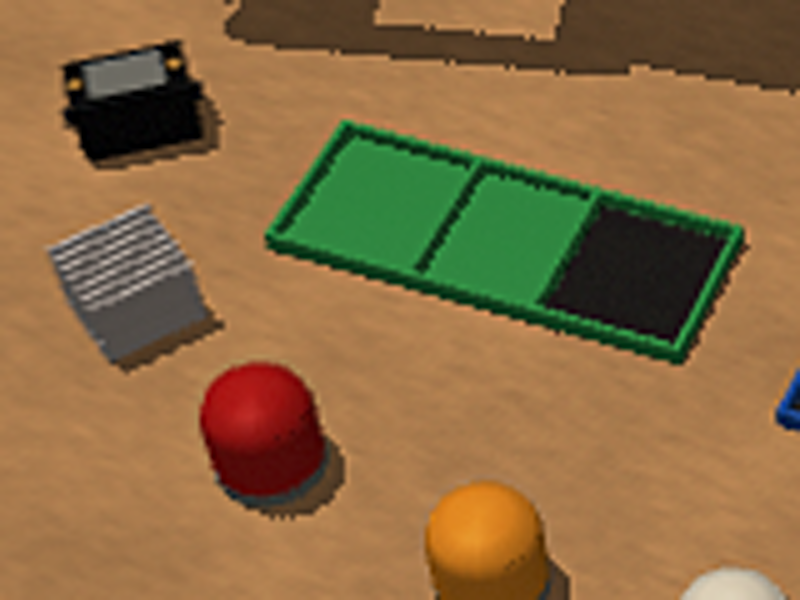

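View pics/s2.png

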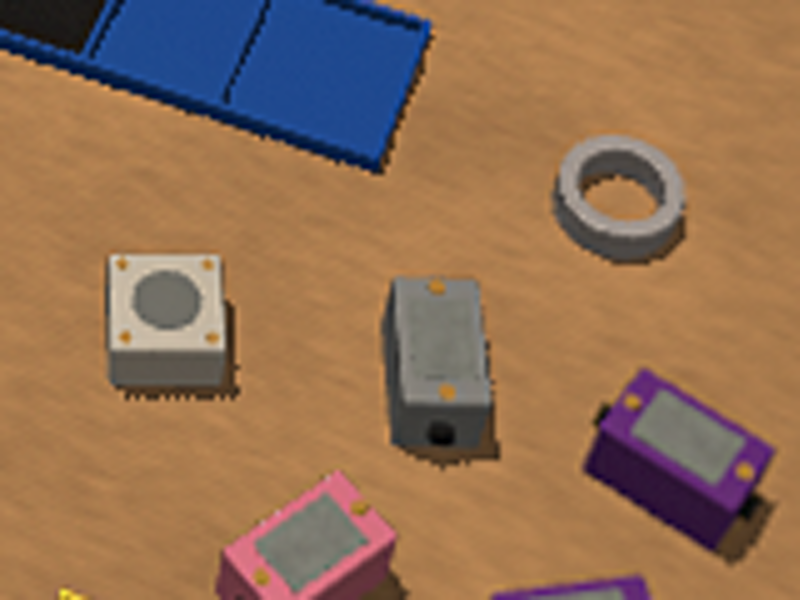

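```bash
cat > loc.py <<'E'
import cv2,numpy as np,json
from h import *
from bench import ctrl
S={n:ctrl.snapshot(n) for n in("scene","top")}
def comp(n,lo,hi,near,r=30):
    im=cv2.cvtColor(S[n]["image"],cv2.COLOR_RGB2HSV);m=cv2.inRange(im,lo,hi)
    m=cv2.morphologyEx(m,cv2.MORPH_OPEN,np.ones((2,2)))
    k,l,st,c=cv2.connectedComponentsWithStats(m)
    ok=[i for i in range(1,k) if st[i,4]>60 and np.hypot(*(c[i]-near))<r]
    i=max(ok,key=lambda i:st[i,4]);return c[i],st[i,4],(l==i).astype(np.uint8)
G={"amber":((10,200,90),(25,255,255),(328,168),(217,230)),"red":((0,200,60),(6,255,255),(373,175),(172,206)),"white":((10,0,110),(40,75,255),(285,168),(266,248))}
P={}
for k,(lo,hi,nt,ns) in G.items():
    a=comp("top",lo,hi,nt,12);b=comp("scene",lo,hi,ns,12)
    X=tri(S["top"],[a[0]],S["scene"],[b[0]])[0]
    Z=toplane(S["top"],[a[0]],.033)[0]; Y=toplane(S["scene"],[b[0]],.033)[0]
    print(k,a[1],b[1],"tri",X.round(4),"top",Z.round(4),"sc",Y.round(4));P[k]=Z[:2].tolist()
# trays, top rim at z=.012
for k,lo,hi,nt in(("green",(50,100,40),(85,255,255),(375,236)),("blue",(100,150,40),(120,255,200),(245,232))):
    a=comp("top",lo,hi,nt,30)
    (h,)=cv2.findContours(a[2],cv2.RETR_EXTERNAL,cv2.CHAIN_APPROX_NONE)[:1]
    h=max(h,key=len).reshape(-1,2)
    w=toplane(S["top"],h,.012)[:,:2]
    r=cv2.minAreaRect((w*1000).astype(np.float32));print(k,r)
def up(L,o): return [((u+.5)/5-.5+o[0],(v+.5)/5-.5+o[1]) for u,v in L]
tT1=(120,150);tT2=(300,150);sS1=(120,120);sS2=(290,200)
for k,t,s in(("silver",up([(381,117),(413,200)],tT1),up([(438,287),(447,391)],sS2)),
  ("black",up([(722,386),(657,447)],tT2),up([(75,85),(174,63)],sS1)),
  ("sink",up([(554,168),(624,212),(579,283),(511,239)],tT2),up([(50,250),(150,207),(192,268),(88,310)],sS1)),
  ("box",up([(600,118)],tT1),up([(167,299)],sS2)),("ring",up([(313,379)],tT1),up([(620,188)],sS2))):
    z={"box":.036,"ring":.02}.get(k,.044)
    A=toplane(S["top"],t,z)[:,:2];B=toplane(S["scene"],s,z)[:,:2]
    print(k,"top",A.mean(0).round(4),"scene",B.mean(0).round(4))
    if len(A)==2:
        for Q in(A,B): d=Q[1]-Q[0];print("   ang",np.degrees(np.arctan2(d[1],d[0])).round(1),np.hypot(*d).round(4))
    if len(A)==4: print(A.round(4).tolist(),B.round(4).tolist())
E
python3 loc.py
```

```text
amber 268 531 tri [ 0.665  -0.0632  0.0226] top [ 0.6646 -0.0655  0.033 ] sc [ 0.6698 -0.0553  0.033 ]
red 233 477 tri [ 0.6453 -0.2111  0.0223] top [ 0.6456 -0.213   0.033 ] sc [ 0.6503 -0.2005  0.033 ]
white 257 401 tri [0.6593 0.0741 0.0347] top [0.6605 0.0721 0.033 ] sc [0.6575 0.0756 0.033 ]
green ((451.9451904296875, -174.46231079101562), (98.37297821044922, 256.2704772949219), 4.871606826782227)
blue ((450.92181396484375, 179.92800903320312), (93.23733520507812, 189.81552124023438), 1.5131386518478394)
silver top [0.6113 0.3472] scene [0.6088 0.3484]
   ang -156.6 0.0579
   ang 22.2 0.0573
black top [ 0.4644 -0.4172] scene [ 0.4631 -0.4162]
   ang 132.8 0.0585
   ang 133.9 0.0576
sink top [ 0.585  -0.3371] scene [ 0.5859 -0.3342]
[[0.6219, -0.3287], [0.5947, -0.3745], [0.5482, -0.3447], [0.5753, -0.3005]] [[0.597, -0.3726], [0.5466, -0.3416], [0.5754, -0.2946], [0.6246, -0.3281]]
box top [0.6414 0.2188] scene [0.6387 0.2198]
ring top [0.4705 0.3999] scene [0.4704 0.4019]
```

```bash
cat > ov.py <<'E'
import cv2,numpy as np
from h import *
from bench import ctrl
def run(boxes,globes,trays,tag):
    for n in("scene","top"):
        s=ctrl.snapshot(n);im=s["image"][:,:,::-1].copy();f=5
        o=cv2.resize(im,None,fx=f,fy=f,interpolation=cv2.INTER_CUBIC)
        def poly(X,c):
            p=((proj(s,X)+.5)*f-.5).astype(int);cv2.polylines(o,[p],True,c,1)
        a=np.linspace(0,2*np.pi,40)
        for x,y in globes:
            for z,c in((0,(255,255,0)),(.044,(0,255,0))): poly(np.c_[x+.03*np.cos(a),y+.03*np.sin(a),0*a+z],c)
        for x,y,th,L,W,h in boxes:
            for z,c in((0,(255,255,0)),(h,(0,255,0))):
                R=np.array([[np.cos(th),-np.sin(th)],[np.sin(th),np.cos(th)]])
                q=np.array([[L,W],[L,-W],[-L,-W],[-L,W]])/2@R.T+[x,y];poly(np.c_[q,[z]*4],c)
        for x,y,th in trays:
            R=np.array([[np.cos(th),-np.sin(th)],[np.sin(th),np.cos(th)]])
            for cy,w in((0,256),(82,84),(0,72),(-82,84)):
                L=100 if w==256 else 92;z=.012 if w==256 else .004
                q=(np.array([[L,w],[L,-w],[-L,-w],[-L,w]])/2000+[0,cy/1000])@R.T+[x,y];poly(np.c_[q,[z]*4],(0,0,255))
        cv2.imwrite(f"pics/{tag}_{n}_full.png",o)
        wins={"scene":[(120,120),(250,180)],"top":[(150,150),(300,150)]}[n]
        for i,(u,v) in enumerate(wins): cv2.imwrite(f"pics/{tag}_{n}{i}.png",o[v*f:v*f+600,u*f:u*f+800])
E
python3 - <<'E'
from ov import run
import numpy as np
r=np.radians
run([(.610,.3478,r(23),.07,.042,.044),(.4638,-.4167,r(133.3),.07,.042,.044),(.5855,-.336,r(32),.06,.056,.044)],[(.6646,-.0645),(.6456,-.212),(.66,.073)],[(.452,-.1745,r(4.9)),(.451,.1445,r(181.5))],"o1")
E
```

```text
(no output)
```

View pics/o1_scene0.png

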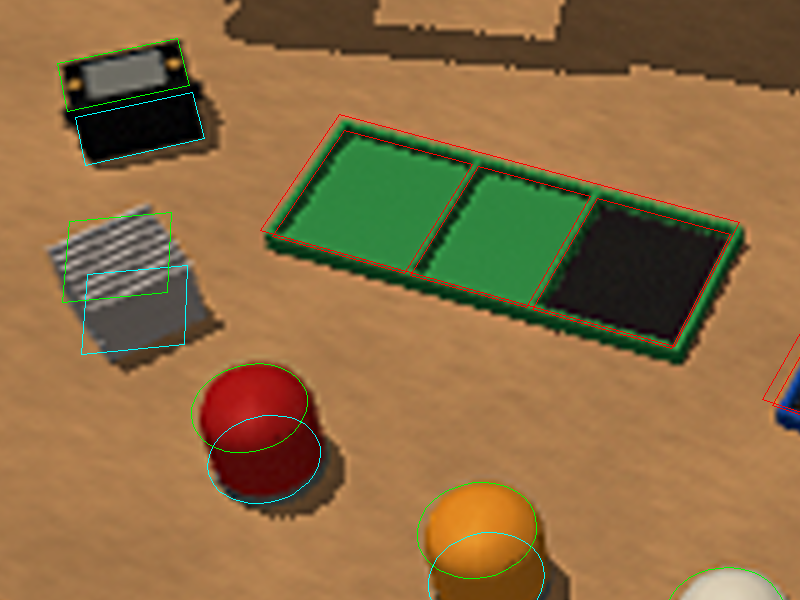

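View pics/o1_scene1.png

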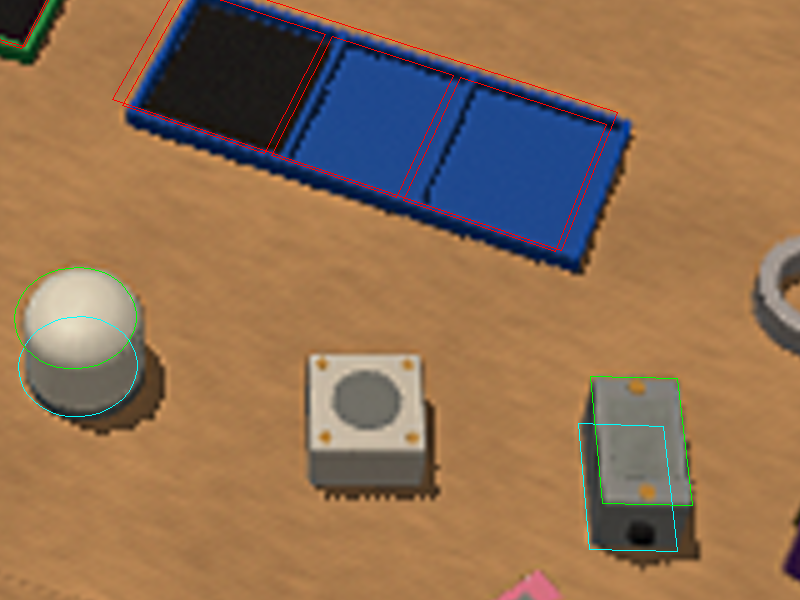

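View pics/o1_top0.png

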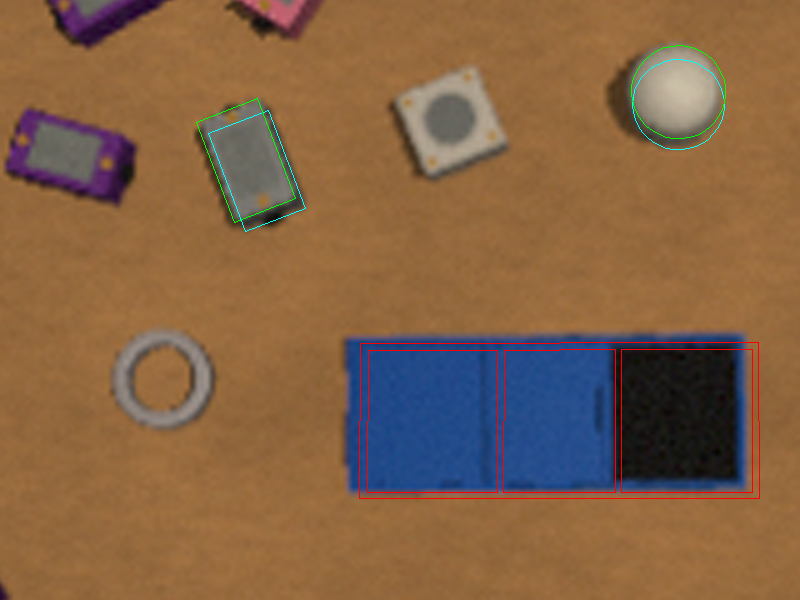

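View pics/o1_top1.png

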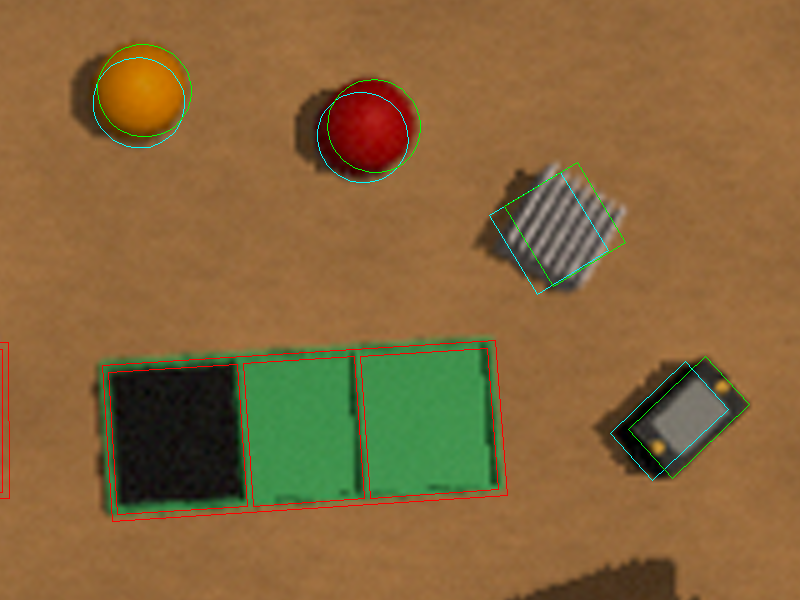

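The overlay agrees for the drivers. The heat sink's fin axis should be 148.6°, and the trays and globes need a shift of a few mm. I'll refine the trays from their corner pixels and take the black driver first.

```bash
cat > act.py <<'E'
import numpy as np,cv2
from h import *
from bench import ctrl
r=np.radians
TR={"green":[.455,-.1715,r(4)],"blue":[.4555,.1535,r(181)]}
def bay(t,y):
    x0,y0,th=TR[t];return (x0-np.sin(th)*y,y0+np.cos(th)*y)
def q(p,phi):
    b=np.arctan2(p[1],p[0]);phi=b+(phi-b+np.pi/2)%np.pi-np.pi/2
    return [np.cos(phi/2),np.sin(phi/2),0,0]
def pick(p,phi,z,f=40):
    ctrl.let_go();o=q(p,phi)
    ctrl.move_to([*p,.16],o);ctrl.line_to([*p,z],speed=.12)
    ctrl.clamp(force=f);print("w",round(ctrl.read_gripper_width(),3),np.round(ctrl.read_ft_force(),1))
    ctrl.line_to([*p,.16],speed=.15);print("w up",round(ctrl.read_gripper_width(),3),np.round(ctrl.read_ft_force(),1))
def place(p,phi,z):
    ctrl.move_to([*p,.16],q(p,phi));ctrl.line_to([*p,.05],speed=.15);ctrl.line_to([*p,z],speed=.06)
    print("down",np.round(ctrl.read_ft_force(),1))
    ctrl.let_go();ctrl.line_to([*p,.16],speed=.2);print("t",round(ctrl.read_t(),1))
E
python3 - <<'E'
from act import *
s=ctrl.snapshot("top")
for k,c,o in(("green",[(100,362),(490,340),(502,488),(110,512)],(300,150)),("blue",[(346,338),(744,335),(746,490),(350,491)],(150,150))):
    w=toplane(s,[((u+.5)/5-.5+o[0],(v+.5)/5-.5+o[1]) for u,v in c],.012)[:,:2]
    d=(w[0]+w[3]-w[1]-w[2])/2
    print(k,w.mean(0).round(4),np.hypot(*d).round(4),"yaxis-90",np.degrees(np.arctan2(d[1],d[0])).round(2)-90)
s=ctrl.snapshot("scene")
w=toplane(s,[((u+.5)/5-.5+120,(v+.5)/5-.5+120) for u,v in [(346,122),(744,229),(684,347),(270,236)]],.012)[:,:2]
print("green scene",w.mean(0).round(4))
w=toplane(s,[((u+.5)/5-.5+250,(v+.5)/5-.5+180) for u,v in [(631,122),(580,258),(127,110)]],.012)[:,:2]
print("blue scene",((w[0]+w[2])/2).round(4))
E
```

```text
green [ 0.4553 -0.1717] 0.2538 yaxis-90 4.590000000000003
blue [0.4554 0.153 ] 0.2549 yaxis-90 1.7399999999999949
green scene [ 0.4538 -0.1685]
blue scene [0.4544 0.154 ]
```

```bash
sed -i 's/^TR=.*/TR={"green":[.4547,-.1705,r(4.6)],"blue":[.455,.1535,r(181.7)]}/' act.py
python3 - <<'E'
from act import *
pick((.4638,-.4167),r(133.3+90),.010)
place(bay("blue",0),TR["blue"][2]+r(90),.0155)
pick((.610,.3478),r(23+90),.010)
s=ctrl.snapshot("scene");cv2.imwrite("pics/m1.png",s["image"][:,:,::-1])
s=ctrl.snapshot("top");cv2.imwrite("pics/m1t.png",s["image"][:,:,::-1])
E
```

```text
w 0.487 [0.2 0.4 2.9]
w up 0.488 [-0.1 -0.5 -2.2]
down [-0.7  0.7 -1.2]
t 10.0
w 0.48 [0.6 0.4 1.9]
w up 0.488 [ 0.7  0.5 -1.5]
```

View pics/m1.png

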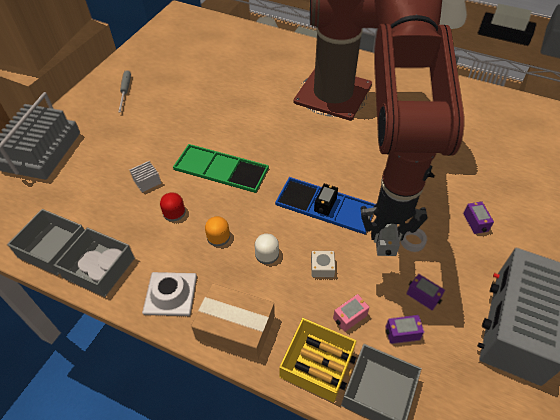

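View pics/m1t.png

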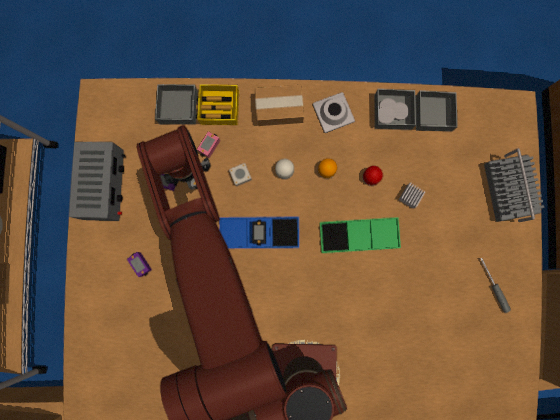

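The black driver is in the blue tray's middle bay at top (259,232), and the silver driver is held in the jaws near scene (388,240). Next come the silver driver's placing and the heat sink.

```bash
python3 - <<'E'
from act import *
place(bay("green",0),TR["green"][2]+r(90),.015)
pick((.5855,-.336),r(148.6+90),.008)
place(bay("green",-.082),TR["green"][2],.013)
s=ctrl.snapshot("scene");cv2.imwrite("pics/m2.png",s["image"][:,:,::-1])
pick((.665,-.0615),r(-5),.008,f=30)
place(bay("blue",.082),TR["blue"][2],.013)
s=ctrl.snapshot("scene");cv2.imwrite("pics/m3.png",s["image"][:,:,::-1])
E
```

```text
down [0.1 0.6 0.2]
t 19.5
w 0.65 [-0.8  0.8  4.1]
w up 0.646 [-1.  -0.8 -2.7]
down [-3.6  1.9  3.5]
t 28.8
w 0.69 [0.2 0.5 4.9]
w up 0.696 [-0.2  1.1 -1.4]
down [-7.2 -0.6 10.5]
t 37.0
```

View pics/m3.png

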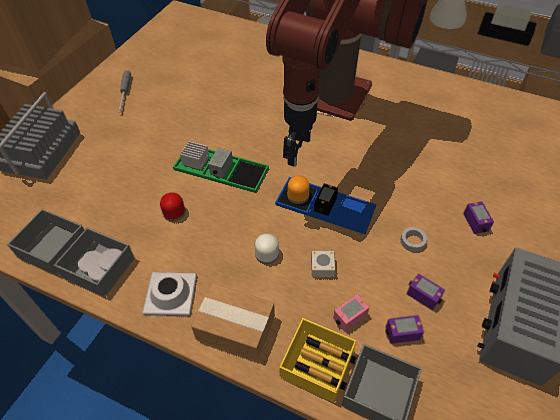

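The silver driver (220,163) and heat sink (194,154) are in the green tray, and the amber globe (298,190) is in the blue tray's patch bay. The last part is the white globe, then I'll park and check.

```bash
python3 - <<'E'
from act import *
pick((.660,.0755),r(6),.008,f=30)
place(bay("green",.082),TR["green"][2],.014)
ctrl.set_joints([-1.241, 0.22, 1.526, 0, 1.395, -0.126])
print(ctrl.read_t())
from ov import run
b=[bay("green",0),bay("green",-.082),bay("blue",0)]
run([(*b[0],TR["green"][2],.07,.042,.048),(*b[1],TR["green"][2]+r(90),.06,.056,.048),(*b[2],TR["blue"][2],.07,.042,.048)],[bay("green",.082),bay("blue",.082)],[],"f")
for n,u,v in(("scene",160,120),("top",210,150)):
    o=cv2.imread(f"pics/f_{n}_full.png");o=o[v*5:(v+120)*5, u*5:(u+(230 if n=="scene" else 200))*5];cv2.imwrite(f"pics/fc_{n}.png",cv2.resize(o,(800,int(800*o.shape[0]/o.shape[1]))))
    s=ctrl.snapshot(n);cv2.imwrite(f"pics/raw_{n}.png",s["image"][:,:,::-1])
E
```

```text
w 0.693 [-0.5  0.5  5.7]
w up 0.694 [ 0.2 -0.1 -1.8]
down [ 1.5 -0.4 -1.7]
t 44.9
46.775
```

View pics/fc_scene.png

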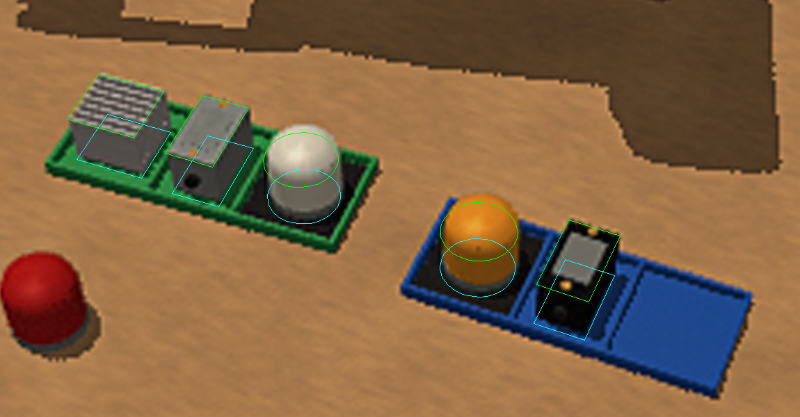

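View pics/fc_top.png

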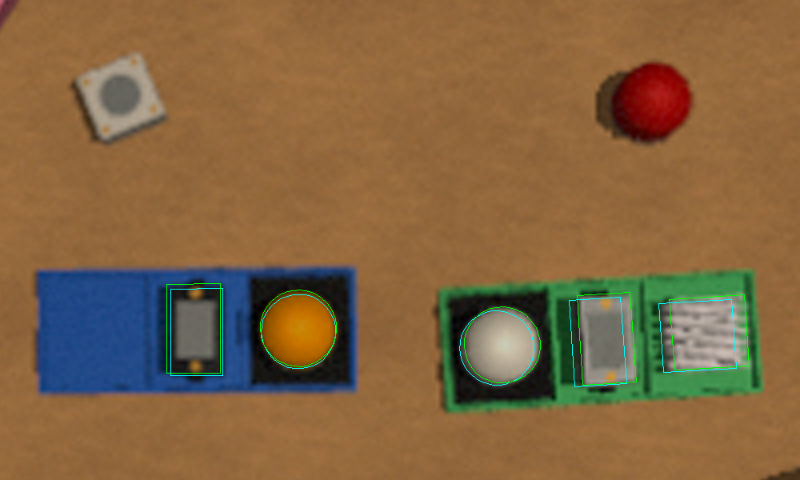

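View pics/raw_top.png

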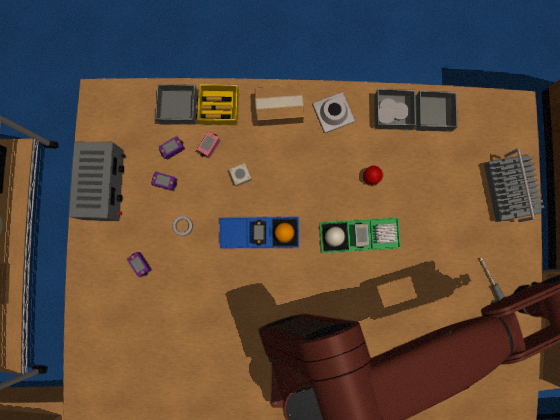

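All five parts match their bay-centre outlines to within a few mm in both views and stand flat. Red globe (373,175), box (240,174) and ring (182,226) are where they started.

```bash
python3 -c "
from bench import ctrl
ctrl.dwell(.3);print(ctrl.sign_off(),ctrl.read_t())"
```

```text
the job is handed in; nothing more can be done
the job is handed in; nothing more can be done
```

Both lamp kits are made up and the job is handed in, after about 47 s on the robot's clock. The order was black driver, silver driver, heat sink, amber globe, white globe, and each went in on the first try.

- **Placement:** in the last pictures from both cameras, every part matches its outline drawn at the bay centre to within a few mm. All stand flat and released, and the blue tray's plain bay is empty.
- **Parts to leave alone:** the red globe, steel ring and junction box are at the same pixels as at the start.
- **Checks that disagreed:**
  - My first tray and globe positions disagreed between the two views by up to about 10 mm. I corrected them from corner pixels and overlays before moving.
  - The amber globe touched its floor slightly early, with about 10 N at the wrist. That is well under the limit, and it still stands upright.
- **Not measured:** I judged height and tilt only by eye from the overlays. The hand-in gives no verdict.

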